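# Slide carrier under the reader bridge

## Task

Push the flat slide carrier along the worktop, plain end first, through the flared mouth and under the low reader bridge until its plain end is fully home against the stop behind the bridge, then leave it there. Use the fingers only to push: keep the carrier flat on the worktop all the way, never lifting or tipping it, and do not disturb the other things standing around.

Things in the scene. Friction and masses are not known exactly. Their poses are not given: they have to be found in the camera images.
- carrier: Flat aluminium slide carrier, loose on the worktop, about 0.25 kg: plate 100 mm long (its x), 66 mm wide (its y), 10 mm thick, two glass slides with white labels flush in its top, and an upright lip along its trailing end (-x). At the start it lies before the bridge's mouth, turned up to 0.3 rad from the lane. Origin: centre of the underside; z up.
- lip (a point): Middle of the outer face of the carrier's lip, 16 mm above the worktop. The lip runs over the full 66 mm width, is 8 mm thick and its top is 22 mm above the worktop, too tall for the bridge. Its outer face is the carrier's trailing end face (carrier x = -50 mm).
- plain_end (a point): Middle of the carrier's plain leading end face, without lip (carrier x = +50 mm, 5 mm above the worktop). It goes in first. Beyond the carrier, seen from the robot, stands a tall beige grain mill, fixed; it reaches forward to about world x = 0.68 m: keep the gripper's body and arm off it.
- reader_bridge: Low grey bridge with a black reader head (top 38 mm high), fixed to the worktop. No floor: the carrier slides on the worktop along the bridge's +x. Origin: on the worktop, on the lane's centre line, where the carrier's origin lies when fully home; then the axes of both are parallel. Straight lane 80 mm wide (y -40 to +40 mm) between 11 mm high rails, x -40 to +50 mm.
- mouth (a point): Middle of the lane's mouth, on the worktop, 65 mm before the bridge's origin (its x = -65 mm). Here two 11 mm high wings begin, about 112 mm apart, narrowing to the 80 mm lane at x = -36 mm. At the start the carrier's origin lies 100 to 170 mm before this point, up to 25 mm to either side of the lane's centre line, with nothing in between.
- bar_under (a point): Middle of the underside of the bridge's crossbar, 14 mm above the worktop: 4 mm headroom over the plate. The bar spans the lane and is 40 mm deep (bridge x -20 to +20 mm).
- stop_face (a point): Middle of the face of the stop, a steel bar 20 mm high across the end of the lane (bridge x = +50 mm, 10 mm above the worktop). The carrier is home when its plain end meets this face.
- jar_3: Brown sample jar with a white screw cap, loose bystander, 50 mm across, 85 mm tall; origin centre of the underside.
- petri_1: Flat round petri dish, loose bystander, 64 mm across, about 12 mm high; origin centre of the underside.
- timer: White bench timer on a wedge, loose bystander, 52 x 62 x 34 mm; origin centre of the underside.
- beaker: Plastic beaker, loose bystander, 57 mm across, 70 mm tall; origin centre of the underside.
- jar_2: White sample jar with a screw cap, loose bystander, 46 mm across, 70 mm tall; origin centre of the underside.
- marker_1: Marker pen lying down, loose bystander, 131 mm long, 15 mm thick; origin centre of the underside.
Things that resemble listed ones, but are neither listed nor needed, are in the scene too. There is more than one size of the carrier; the job needs the larger.

How it is judged:
On the way:
1. the plain end has gone in under the bridge (x of carrier in the frame of reader_bridge between -0.065 and -0.008 m and y of carrier in the frame of reader_bridge between -0.015 and 0.015 m and height (world z) of carrier below 0.003 m), for 0.05 s.
At the end, for the whole second after the job is handed in: The carrier lies flat and at rest under the bridge, its plain end within 4 mm of the stop, within the lane (10 mm of its centre line) and within 0.06 rad of the lane's direction, released (x of carrier in the frame of reader_bridge between -0.004 and 0.004 m and y of carrier in the frame of reader_bridge between -0.01 and 0.01 m and angle between the x axis of carrier and the x axis of reader_bridge, either way round below 0.06 rad and height (world z) of carrier below 0.003 m and angle between carrier's own z axis and vertical below 0.03 rad and linear speed of carrier below 0.01 m/s); the robot touches nothing.
It fails at once if the carrier is lifted off the worktop (its underside more than 5 mm up) (height (world z) of carrier above 0.005 m).
It fails at once if the carrier is tipped by more than 0.07 rad (angle between carrier's own z axis and vertical above 0.07 rad).
It fails at once if a bystander is moved by more than 15 mm (distance of any of jar_3, petri_1, timer, beaker, jar_2, marker_1 from where it was at the start of the episode above 0.015 m).
It also fails if it takes over 54 s, if anything falls off the work surface, if the arm or the gripper's body presses on something with over 40 N, if the wrist force passes 120 N, or if a joint passes its speed limit or range.

## Robot

A 6-joint arm with a two-finger parallel gripper is mounted at the origin on a cart in front of the work surface, level with it; the furniture and walls round the work are solid. World frame = base frame: x ahead of the robot, y to its left, z up, the work surface at z = 0. Lengths are in m, angles in rad, forces in N, time in s.
With the tool pointing down it reaches from about 0.425 to 0.95 m from the base axis. Payload 3.5 kg.
Tool frame: the origin (TCP) lies between the finger pads; the fingertips stand 19 mm ahead of it and the grasp point (between the pads) is the TCP (ctrl.nose_length is the distance from the TCP to the fingertips, in m); z points along the fingers, y is the line along which they close (so a half turn about z gives the same grasp; the last joint's range is limited). The gripper opens to 85 mm and grips with 20 to 120 N. Pads are 22 mm wide; open, the fingers measure 114 mm over their backs; the gripper's body (76 mm by 85 mm) begins 54 mm behind the grasp point. The pads swing forward as they close: fully open they stand 13 mm farther back than shut.
Start: joints at [-1.427, 0.286, 1.577, -0, 1.279, -0.15], TCP at [0.195, -0.646, 0.25] pointing down, gripper open.
Joint ranges: [-2.77, 2.77], [-0.9, 2.22], [0.21, 2.48], [-1.53, 4.67], [0.24, 2.81], [-2.84, 2.84]. Speed limits (rad/s): [2.79, 2.79, 3.14, 3.14, 3.14, 3.14].

## Interface

Orientations are given as a unit quaternion [x, y, z, w].
In Python, from plant import ctrl gives the robot as it stands.
- The arm moves only by the tool apply_moves, never from a script. Its argument "series" is a list of rows, each a list of 6 numbers: the shift along the world's x, y, z scaled (see below), then the turn, a rotation vector about the world's x, y, z scaled (see below). A call has 1 to 20 rows; each row is the pose to reach, as a shift and turn from the pose commanded when the call began; what a row does not reach only later rows make up. The controller multiplies each number of a shift by 0.8 m and each number of a turn by 45 degrees. A row lasts 1/8 s, in which the tool goes at most 62.5 mm and 10.7 degrees, less where a joint would pass 70% of its speed; a pose out of reach is approached as far as the arm can. A call with a number of a shift or a turn outside -1 to 1 is refused whole. A call with a gripper value outside its range is refused whole. "jaw" is the opening, from 0 (shut) to 1 (fully open), set as the call begins (left out, the last holds). The fingers move at their own pace and stop on an object; "squeeze" is the grip in N (left out, the last holds). Time passes only in rows, so rows that repeat a pose let the fingers close. It gives the time, the measured TCP pose, the force, the opening and the grip force at its end, in the units of the state.
- ctrl.get_state(): the state, without advancing time (a new reading comes with each control period).
- ctrl.read_camera(name): name is "scene" or "side" or "wrist"; returns the picture (384x512x3 uint8, red, green, blue); there is no depth.
- ctrl.get_calibration(name): a dict with "fx", "fy", "cx", "cy" (pixels), "xyz" and "orientation" of the camera in the world; the wrist camera has in their place "hand_eye" (4x4, takes a point from camera to tool coordinates, whose origin is the TCP and whose axes are the flange's). Camera axes: x right, y up, looking along -z (the intrinsics and any distortion apply to the point x, -y, -z); pixel columns grow to the right and rows downward; lengths in m; the calibration is good to about 2 mm. The wrist camera is an equidistant fisheye: a pixel r from the principal point sees the ray r / f radians off the axis. A picture is of the moment at which its call begins: read the wrist's pose just before it. get_calibration takes no time and is no camera call.
- ctrl.sign_off(): hands the job in; it is judged then, once.
Trained networks look in the newest picture that a camera, given by its name, has taken for a name from the list of things; names that differ only in an ending like _2 or _b are one class to them, and where a whole thing is asked for, a point or a joint stands for the part that bears it (a point fixed in the world has none). Each returns a list of dicts, best first, with "p" (0 to 1); they miss things now and then, are a little off and sometimes report something else, mostly with a low value. They report only what shows in the picture. A call takes as long as a camera call. They do not tell look-alikes from the thing itself.
- ctrl.boxes_of(thing, camera): "xy" ([column, row] as shares, 0 to 1, of the picture: columns of its width, rows of its height, amid what is visible of it).
- ctrl.silhouettes(thing, camera): "pixels" (384x512 bool, what is visible of it) and "xy" ([column, row] as shares, 0 to 1, of the picture: columns of its width, rows of its height, amid what is visible of it).
The state is a dict: "time": time; "qpos": joint angles; "dq": joint speeds; "joint_efforts": joint torques, N m; "eef_pos": TCP position; "tcp_rot": TCP orientation; "contact_force": force on the tool from outside, world axes, zero at the start; "wrist_torque": the same for the moment, N m; "opening": opening from 0.0 (shut) to 1.0 (fully open); "finger_force": force on a finger pad.
Only numpy, scipy, OpenCV 4.12 (cv2) and the standard library are available. Lean on these libraries where they do the work, as an engineer would, in place of code of your own. Each camera call takes 0.05 s, during which the arm holds its last target. There are 200 camera calls.

## Working session

There is one attempt and no reset: what is moved stays moved. The work goes in short steps, Python scripts to look and compute and a tool call to move; the robot and the scene stay as the last step left them, time stands still between calls to the robot, and variables do not carry over. Pictures are saved under pics/ and viewed, at most 10 in all, crops included, and the job is handed in when it is done.

Besides the shell and the picture viewer there is one more tool, called after "Emit:" as a command line: name --pt "numbers of a row" for each row, then --argument value for the rest. apply_moves: Moves the arm, as the interface text tells. Shifts and turns lie within -1 to 1; 1 stands for 0.8 m of shift or 45 degrees of turn. Its arguments: {"type":"object","properties":{"series":{"type":"array"},"jaw":{"type":"number"},"squeeze":{"type":"number"}},"required":["series"]}

```bash
mkdir -p pics; cat > h.py <<'E'
import numpy as np, cv2
from scipy.spatial.transform import Rotation as R
from plant import ctrl
def ray(cam,u,v,st=None):
    c=ctrl.get_calibration(cam)
    if cam=='wrist':
        st=st or ctrl.get_state()
        d=np.array([u-c['cx'],v-c['cy']]); r=np.hypot(*d); th=r/c['fx']
        p=np.array([d[0]/max(r,1e-9)*np.sin(th),-d[1]/max(r,1e-9)*np.sin(th),-np.cos(th)])
        H=np.array(c['hand_eye']); Rt=R.from_quat(st['tcp_rot']).as_matrix()
        return Rt@H[:3,3]+np.array(st['eef_pos']), Rt@H[:3,:3]@p
    k=c.get('distortion',c.get('dist'))
    p=np.array([(u-c['cx'])/c['fx'],-(v-c['cy'])/c['fy'],-1])
    return np.array(c['xyz']), R.from_quat(c['orientation']).as_matrix()@p
def at(cam,u,v,z,st=None):
    o,d=ray(cam,u,v,st); return o+d*(z-o[2])/d[2]
E
python3 - <<'E'
from h import *
for c in ['scene','side','wrist']: print(c,ctrl.get_calibration(c))
ims=[]
for c in ['scene','side']:
    im=ctrl.read_camera(c)[...,::-1].copy()
    for t,z in [('carrier',.01),('reader_bridge',.02),('jar_3',.04),('petri_1',.01),('timer',.02),('beaker',.03),('marker_1',.01)]:
        for b in ctrl.boxes_of(t,c)[:4]:
            u,v=b['xy'][0]*512,b['xy'][1]*384
            print(c,t,round(b['p'],2),int(u),int(v),at(c,u,v,z).round(3))
    cv2.imwrite(f'pics/{c}0.png',cv2.resize(im,(800,600),interpolation=cv2.INTER_CUBIC))
print(ctrl.get_state()['time'])
E
```

```text
scene {'fx': 384.89486535625724, 'fy': 384.89486535625724, 'cx': 256.5356118867172, 'cy': 192.23819802327495, 'xyz': array([-0.13772651,  0.65910537,  1.05346389]), 'orientation': array([-0.15306203,  0.29907553,  0.84754142, -0.41085201])}
side {'fx': 348.77850835187485, 'fy': 348.77850835187485, 'cx': 257.60649522764027, 'cy': 194.23786334323887, 'xyz': array([ 0.41808397, -0.64332203,  0.74525028]), 'orientation': array([ 0.41859284, -0.02421751, -0.06272888,  0.90568131])}
wrist {'fx': 297.3186396354542, 'fy': 297.3186396354542, 'cx': 259.3282557237999, 'cy': 195.20835389385465, 'hand_eye': array([[-2.55295967e-04,  9.48779132e-01,  3.15940017e-01,
         8.12580544e-02],
       [ 9.99999744e-01,  3.09794240e-05,  7.15019493e-04,
         5.28830980e-04],
       [ 6.68607934e-04,  3.15940118e-01, -9.48778897e-01,
        -1.22492964e-01],
       [ 0.00000000e+00,  0.00000000e+00,  0.00000000e+00,
         1.00000000e+00]])}
scene carrier 0.76 282 164 [ 0.589 -0.014  0.01 ]
scene carrier 0.69 263 191 [0.53  0.123 0.01 ]
scene reader_bridge 0.88 220 216 [0.529 0.307 0.02 ]
scene jar_3 0.67 174 250 [0.501 0.495 0.04 ]
scene jar_3 0.58 332 165 [ 0.452 -0.129  0.04 ]
scene petri_1 0.45 219 189 [0.634 0.241 0.01 ]
scene timer 0.69 160 234 [0.591 0.496 0.02 ]
scene beaker 0.77 167 208 [0.662 0.43  0.03 ]
scene marker_1 0.61 349 168 [ 0.42  -0.193  0.01 ]
scene marker_1 0.49 264 192 [0.526 0.125 0.01 ]
side carrier 0.87 261 212 [0.528 0.124 0.01 ]
side reader_bridge 0.97 259 178 [0.544 0.28  0.02 ]
side jar_3 0.98 243 281 [ 0.447 -0.138  0.04 ]
side jar_3 0.5 241 139 [0.504 0.509 0.04 ]
side petri_1 0.72 257 177 [0.538 0.304 0.01 ]
side petri_1 0.49 289 185 [0.638 0.243 0.01 ]
side timer 0.47 260 144 [0.578 0.492 0.02 ]
side beaker 0.6 281 150 [0.645 0.424 0.03 ]
side marker_1 0.76 228 312 [ 0.403 -0.198  0.01 ]
side marker_1 0.64 260 144 [0.579 0.511 0.01 ]
0.8
```

View pics/scene0.png

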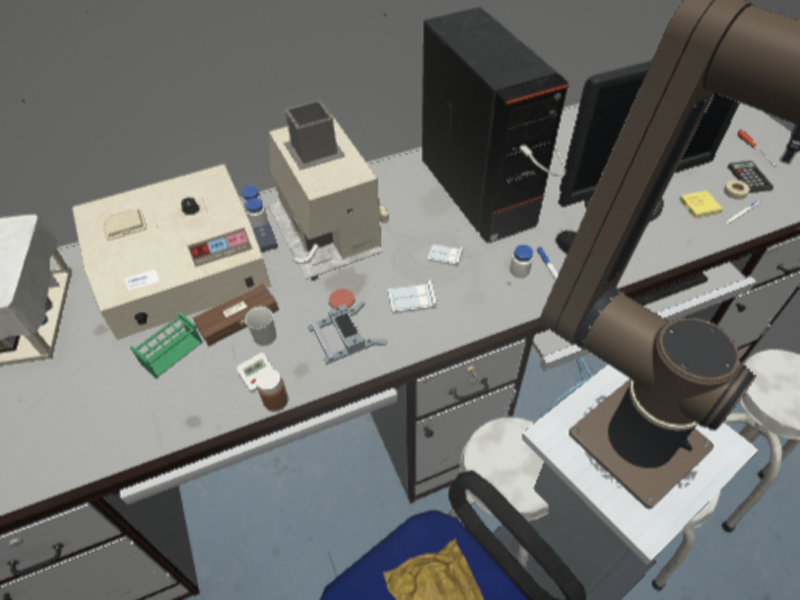

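View pics/side0.png

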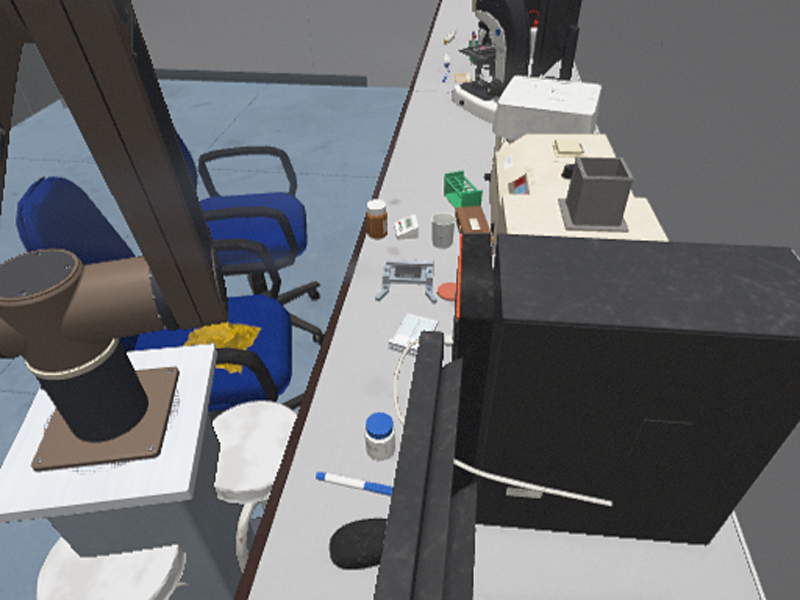

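Scene: the large carrier is at (412,298) in the scene picture and the smaller look-alike at (445,255). The bridge is at (345,332), with its mouth facing the carrier, so the lane runs roughly along +y. The blue-capped jar and the marker are to the right, the PC and monitor behind. In the side view the carrier is at (412,333) and the bridge at (405,278).

```bash
python3 - <<'E'
from h import *
s=ctrl.get_state(); print(s['eef_pos'],R.from_quat(s['tcp_rot']).as_matrix().round(3).tolist(),s['opening'])
f=.64
for n,u,v,z in [('pc',490,238,0),('monL',562,205,.1),('monL0',562,205,.0),('mouthwing',382,345,.011),('wing2',362,308,.011),('farrailA',328,360,.011),('farrailB',312,332,.011),('carr1',390,290,.01),('c2',432,283,.01),('c3',437,305,.01),('c4',398,313,.01)]:
    print(n,at('scene',u*f,v*f,z).round(3))
for n,u,v,z in [('mouthL',378,299,.011),('mouthR',432,299,.011),('farL',386,262,.011),('farR',432,264,.011),('monTopNear',385,590,.4),('monFar',430,335,.35),('monb',440,480,.1)]:
    print('side',n,at('side',u*f,v*f,z).round(3))
E
```

```text
[ 0.19549183 -0.64605729  0.25033555] [[0.957, 0.29, 0.0], [0.29, -0.957, 0.0], [0.0, -0.0, -1.0]] 0.9999865308186364
pc [ 0.569 -0.153  0.   ]
monL [ 0.476 -0.282  0.1  ]
monL0 [ 0.54  -0.381  0.   ]
mouthwing [0.471 0.252 0.011]
wing2 [0.579 0.227 0.011]
farrailA [0.511 0.362 0.011]
farrailB [0.593 0.349 0.011]
carr1 [0.583 0.146 0.01 ]
c2 [0.539 0.058 0.01 ]
c3 [0.482 0.091 0.01 ]
c4 [0.519 0.172 0.01 ]
side mouthL [0.478 0.234 0.011]
side mouthR [0.59  0.217 0.011]
side farL [0.509 0.362 0.011]
side farR [0.612 0.339 0.011]
side monTopNear [ 0.423 -0.504  0.4  ]
side monFar [ 0.499 -0.238  0.35 ]
side monb [ 0.515 -0.256  0.1  ]
```

Emit:
apply_moves --pt "0.025 0.07 0 0 0 0.1" --pt "0.056 0.139 0 0 0 0.25" --pt "0.087 0.208 0 0 0 0.4" --pt "0.119 0.276 0 0 0 0.55" --pt "0.15 0.345 0 0 0 0.7" --pt "0.181 0.414 0 0 0 0.85" --pt "0.212 0.483 0 0 0 1" --pt "0.244 0.551 0 0 0 1" --pt "0.269 0.62 0 0 0 1" --pt "0.294 0.695 0 0 0 1" --pt "0.319 0.77 0 0 0 1" --pt "0.344 0.845 0 0 0 1" --pt "0.375 0.92 0 0 0 1" --pt "0.4 0.995 0 0 0 1" --pt "0.4 0.995 0 0 0 1" --pt "0.4 0.995 0 0 0 1" --pt "0.4 0.995 0 0 0 1" --jaw 0.4

```text
time: 2.92
eef_pos: [0.5153, 0.1487, 0.2503]
tcp_rot: [0.858, 0.513, -0.0, 0.0]
contact_force: [0.5, -0.1, -0.5]
opening: 0.399
finger_force: 0.0
```

```bash
python3 - <<'E'
from h import *
s=ctrl.get_state(); im=ctrl.read_camera('wrist')[...,::-1].copy()
print(s['time'],s['eef_pos'],R.from_quat(s['tcp_rot']).as_matrix()[:,0].round(3),s['contact_force'],s['qpos'],s['opening'])
for t in ['carrier','reader_bridge','mouth','lip','plain_end','stop_face','bar_under']:
    for b in ctrl.silhouettes(t,'wrist')[:2]:
        m=b['pixels']; ys,xs=np.nonzero(m); print(t,round(b['p'],2),m.sum(),xs.min(),xs.max(),ys.min(),ys.max(),at('wrist',b['xy'][0]*512,b['xy'][1]*384,.01,s).round(3))
cv2.imwrite('pics/w1.png',cv2.resize(im,(800,600),interpolation=cv2.INTER_CUBIC))
E
```

```text
2.925 [0.5152793  0.14869194 0.25030316] [ 0.473  0.881 -0.   ] [ 0.46449659 -0.08297457 -0.51955127] [ 9.18345560e-02 -2.04500169e-02  1.91676574e+00 -4.05949817e-04
  1.24547026e+00  5.85175628e-01] 0.39915910802016397
carrier 0.86 1579 337 388 217 271 [ 0.596 -0.019  0.01 ]
carrier 0.69 1659 285 332 30 74 [0.635 0.248 0.01 ]
reader_bridge 0.97 5675 172 293 0 117 [0.545 0.301 0.01 ]
mouth 0.87 5651 172 293 0 117 [0.547 0.301 0.01 ]
lip 0.64 1657 336 388 216 272 [ 0.59  -0.025  0.01 ]
lip 0.56 4110 259 312 136 216 [0.539 0.12  0.01 ]
plain_end 0.93 1585 337 388 216 272 [ 0.589 -0.015  0.01 ]
plain_end 0.71 4092 258 312 136 217 [0.539 0.122 0.01 ]
stop_face 0.61 5487 173 294 0 117 [0.545 0.299 0.01 ]
bar_under 0.95 5586 172 294 0 117 [0.547 0.298 0.01 ]
```

View pics/w1.png

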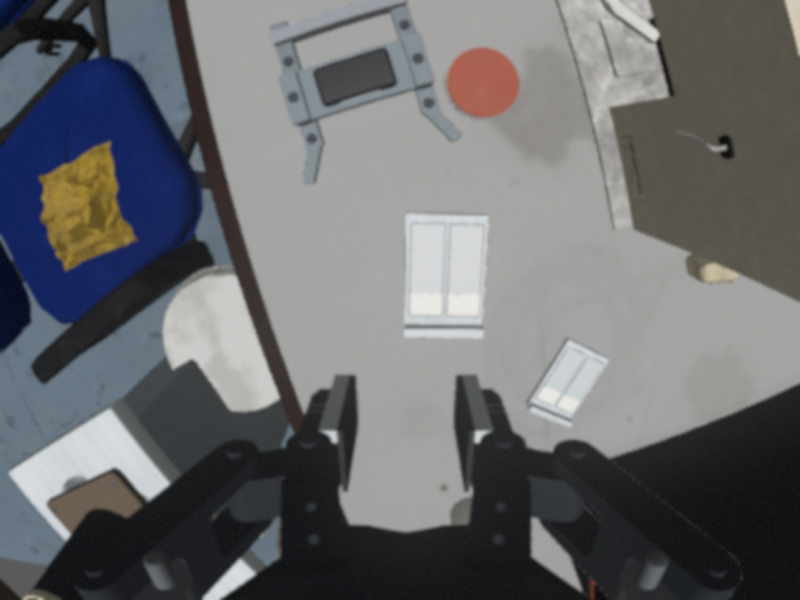

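The wrist picture shows the carrier with its lip toward the robot's fingers: lip edge (404–484, 338), plain end (406–488, 214). The bridge has its head at (356,77), wing tips at (310,182) and (455,138), and the stop line from (275,42) to (405,8). The small decoy is at (568,382).

```bash
python3 - <<'E'
from h import *
s=ctrl.get_state(); f=.64
P=lambda u,v,z: at('wrist',u*f,v*f,z,s)[:2]
pts=dict(headRL=(315,72,.038),headRR=(388,50,.038),headFR=(397,82,.038),headFL=(325,103,.038),stopL=(276,43,.02),stopR=(405,9,.02),wingLi=(315,183,.011),wingLo=(304,181,.011),wingRi=(453,140,.011),wingRo=(460,133,.011),
barFL=(297,122,.03),barFR=(433,86,.03),barRL=(283,72,.03),barRR=(420,40,.03),cFL=(406,213,.01),cFR=(488,215,.01),lipL=(404,335,.022),lipR=(484,335,.022),lipLb=(404,338,.0),lipRb=(484,338,.0),tipL=(355,376,.234),)
W={k:P(*v) for k,v in pts.items()}
for k,v in W.items(): print(k,v.round(4))
a=lambda d:np.degrees(np.arctan2(d[1],d[0]))
for n,l,r in [('headF','headFL','headFR'),('headR','headRL','headRR'),('stop','stopL','stopR'),('wing','wingLi','wingRi'),('barF','barFL','barFR'),('barR','barRL','barRR'),('cF','cFL','cFR'),('lip','lipL','lipR')]:
    d=W[r]-W[l]; print(n,'mid',((W[l]+W[r])/2).round(4),'len',np.hypot(*d).round(4),'lane ang',round(a(d)+90,2))
d=(W['cFL']+W['cFR']-W['lipL']-W['lipR'])/2; print('carrier len',np.hypot(*d),a(d))
d=(W['headRL']+W['headRR']-W['wingLi']-W['wingRi'])/2; print('head-wing',np.hypot(*d),a(d))
d=(W['stopL']+W['stopR']-W['wingLi']-W['wingRi'])/2; print('stop-wing',np.hypot(*d),a(d))
E
```

```text
headRL [0.5274 0.3068]
headRR [0.5801 0.2949]
headFR [0.5744 0.2708]
headFL [0.5227 0.2826]
stopL [0.5113 0.3489]
stopR [0.6085 0.3225]
wingLi [0.4825 0.2364]
wingLo [0.4757 0.2423]
wingRi [0.5923 0.2147]
wingRo [0.5997 0.2171]
barFL [0.4971 0.2825]
barFR [0.5963 0.2572]
barRL [0.5063 0.3219]
barRR [0.6048 0.2927]
cFL [0.5334 0.1809]
cFR [0.5901 0.1495]
lipL [0.4858 0.0957]
lipR [0.5437 0.0643]
lipLb [0.4802 0.0853]
lipRb [0.5418 0.0519]
tipL [0.5054 0.1658]
headF mid [0.5485 0.2767] len 0.053 lane ang 77.1
headR mid [0.5538 0.3009] len 0.054 lane ang 77.37
stop mid [0.5599 0.3357] len 0.1008 lane ang 74.8
wing mid [0.5374 0.2256] len 0.1119 lane ang 78.8
barF mid [0.5467 0.2698] len 0.1024 lane ang 75.72
barR mid [0.5556 0.3073] len 0.1027 lane ang 73.47
cF mid [0.5617 0.1652] len 0.0649 lane ang 61.05
lip mid [0.5147 0.08  ] len 0.0658 lane ang 61.56
carrier len 0.09730670941453166 61.11792654389554
head-wing 0.07705338288266472 77.75470883997524
stop-wing 0.11243017680319965 78.48487790991274
```

Emit:
apply_moves --pt "0.028 -0.033 0 0 0 0" --pt "0.028 -0.033 -0.06 0 0 0" --pt "0.028 -0.033 -0.12 0 0 0" --pt "0.028 -0.033 -0.18 0 0 0" --pt "0.028 -0.033 -0.237 0 0 0" --pt "0.028 -0.033 -0.237 0 0 0" --pt "0.028 -0.033 -0.237 0 0 0" --jaw 1.0

```text
time: 4.2
eef_pos: [0.5392, 0.1236, 0.0624]
tcp_rot: [0.858, 0.514, 0.001, 0.001]
contact_force: [-0.2, -0.3, 1.0]
opening: 1.0
finger_force: 0.0
```

```bash
python3 - <<'E'
from h import *
print(ctrl.nose_length)
s=ctrl.get_state(); im=ctrl.read_camera('wrist')[...,::-1].copy()
print(s['eef_pos'],s['contact_force'])
cv2.imwrite('pics/w2.png',cv2.resize(im,(800,600),interpolation=cv2.INTER_CUBIC))
E
```

```text
0.019
[0.53916274 0.12357692 0.06240316] [-0.18227166 -0.30088889  0.98112541]
```

View pics/w2.png

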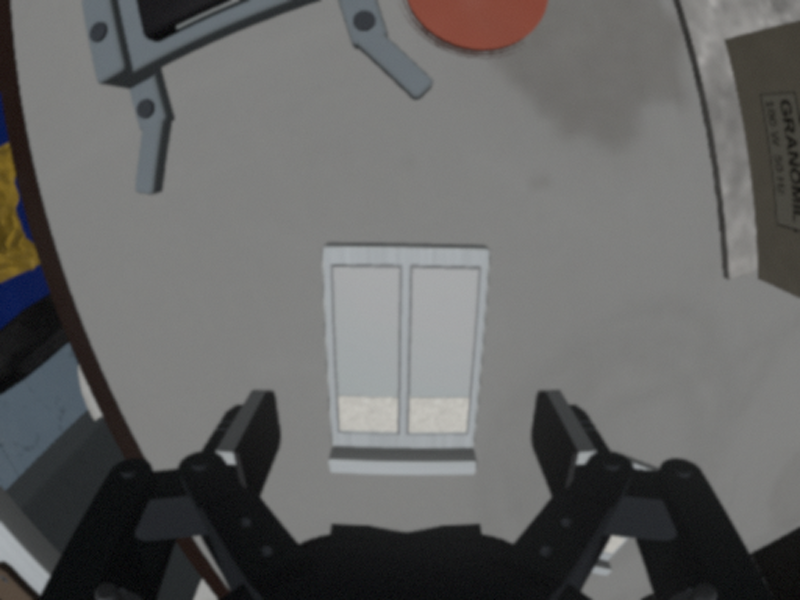

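The carrier lies centred and parallel between the open pads: front edge at row 245, lip at row 462. Fingertip inner corners are at (276,391) and (535,392).

```bash
python3 - <<'E'
from h import *
s=ctrl.get_state(); Rt=R.from_quat(s['tcp_rot']).as_matrix(); f=.64
for u,v,y in [(276,391,.0425),(535,392,.0425)]:
    o,d=ray('wrist',u*f,v*f,s); o=Rt.T@(o-s['eef_pos']); d=Rt.T@d
    t=(np.sign(d[1])*y-o[1])/d[1]; print((o+t*d).round(4))
for u,v,z in [(323,245,.01),(489,247,.01),(330,460,.022),(476,460,.022),(330,474,.0),(476,474,.0)]: print(at('wrist',u*f,v*f,z,s).round(4))
E
```

```text
[ 0.0071 -0.0425  0.0091]
[0.0082 0.0425 0.0065]
[0.5344 0.18   0.01  ]
[0.5909 0.1488 0.01  ]
[0.4897 0.0991 0.022 ]
[0.5463 0.0687 0.022 ]
[0.4728 0.0785 0.    ]
[0.5384 0.0433 0.    ]
```

Emit:
apply_moves --pt "0 0 -0.03 0 0 0" --pt "0 0 -0.05 0 0 0" --pt "0 0 -0.06 0 0 0" --pt "0 0 -0.06 0 0 0" --pt "0 0 -0.06 0 0 0"

```text
time: 4.88
eef_pos: [0.5385, 0.1236, 0.0134]
tcp_rot: [0.858, 0.514, 0.001, 0.0]
contact_force: [0.6, 0.1, 0.1]
opening: 0.998
finger_force: 0.0
```

Emit:
apply_moves --pt "0 0 -0.0025 0 0 0.12" --pt "0 0 -0.0025 0 0 0.24" --pt "0 0 -0.0025 0 0 0.348" --pt "-0.007 0.0015 -0.0025 0 0 0.348" --pt "-0.013 0.003 -0.0025 0 0 0.348" --pt "-0.018 0.004 -0.0025 0 0 0.348" --pt "-0.023 0.005 -0.0025 0 0 0.348" --pt "-0.028 0.006 -0.0025 0 0 0.348" --pt "-0.032 0.007 -0.0025 0 0 0.348" --pt "-0.036 0.008 -0.0025 0 0 0.348" --pt "-0.04 0.0088 -0.0025 0 0 0.348" --pt "-0.04 0.0088 -0.0025 0 0 0.348" --pt "-0.04 0.0088 -0.0025 0 0 0.348" --pt "-0.0335 0.0074 -0.0025 0 0 0.348" --pt "-0.0335 0.0074 -0.0025 0 0 0.348"

```text
time: 6.75
eef_pos: [0.5111, 0.1293, 0.0104]
tcp_rot: [0.78, 0.626, -0.0, -0.0]
contact_force: [-0.3, -0.9, 0.4]
opening: 1.002
finger_force: 0.0
```

```bash
python3 - <<'E'
from h import *
s=ctrl.get_state(); im=ctrl.read_camera('wrist')[...,::-1].copy()
print(s['eef_pos'],s['contact_force'])
cv2.imwrite('pics/w3.png',cv2.resize(im,(800,600),interpolation=cv2.INTER_CUBIC))
E
```

```text
[0.51107784 0.12933624 0.01044286] [-0.332043   -0.89045013  0.42116106]
```

View pics/w3.png

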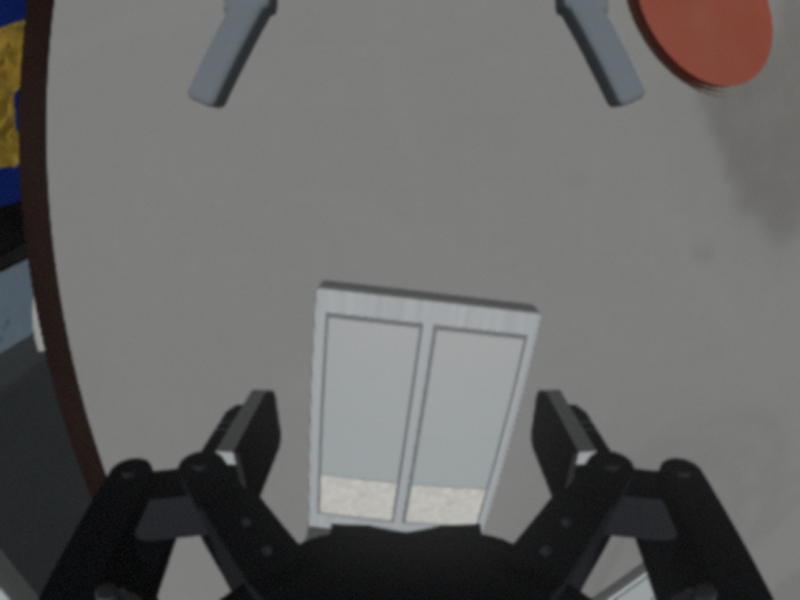

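The tool is now lined up with the lane (wing tips symmetric at (205,100) and (628,100)). The carrier's front edge runs from (320,287) to (538,312), so a few degrees of clockwise turn remain.

```bash
cat >> h.py <<'E'
O=np.array([.5515,.289]); A=np.radians(77.5); U=np.array([np.cos(A),np.sin(A)]); N=np.array([-U[1],U[0]])
def lane(p): d=np.array(p)[:2]-O; return np.array([d@U,d@N])
E
python3 - <<'E'
from h import *
s=ctrl.get_state(); f=.64
print('tcp',lane(s['eef_pos']).round(4))
for n,u,v,z in [('cFL',320,289,.01),('cFR',539,313,.01),('cRL',311,527,.01),('cRR',481,528,.01),('wL',212,106,.011),('wR',622,106,.011)]: print(n,lane(at('wrist',u*f,v*f,z,s)).round(4))
E
```

```text
tcp [-0.1646  0.0051]
cFL [-0.12    0.0286]
cFR [-0.1271 -0.0338]
cRL [-0.2117  0.0399]
cRR [-0.2117 -0.0232]
wL [-0.0675  0.0572]
wR [-0.0667 -0.0548]
```

Emit:
apply_moves --pt "0 0 0.03 0 0 0" --pt "0 0 0.06 0 0 0" --pt "0 0 0.06 0 0 0" --pt "-0.01 -0.05 0.06 0 0 0" --pt "-0.0214 -0.108 0.06 0 0 0" --pt "-0.0214 -0.108 0.06 0 0 0"

```text
time: 7.55
eef_pos: [0.4926, 0.0411, 0.0573]
tcp_rot: [0.781, 0.624, -0.001, -0.001]
contact_force: [0.9, 0.7, -0.4]
opening: 1.002
finger_force: 0.0
```

Emit:
apply_moves --pt "0 0 0 0 0 0" --pt "0 0 0 0 0 0" --pt "0 0 0 0 0 0" --pt "0 0 0 0 0 0" --jaw 0.4

```text
time: 8.05
eef_pos: [0.494, 0.0436, 0.0587]
tcp_rot: [0.78, 0.626, -0.0, -0.0]
contact_force: [-0.2, 0.3, 1.0]
opening: 0.4
finger_force: 0.0
```

```bash
python3 - <<'E'
from h import *
s=ctrl.get_state(); im=ctrl.read_camera('wrist')[...,::-1].copy()
print(s['eef_pos'],s['contact_force'],lane(s['eef_pos']))
cv2.imwrite('pics/w4.png',cv2.resize(im,(800,600),interpolation=cv2.INTER_CUBIC))
E
```

```text
[0.49401645 0.04363456 0.05867123] [-0.17701178  0.25381793  0.95602868] [-0.25199102  0.00301416]
```

View pics/w4.png

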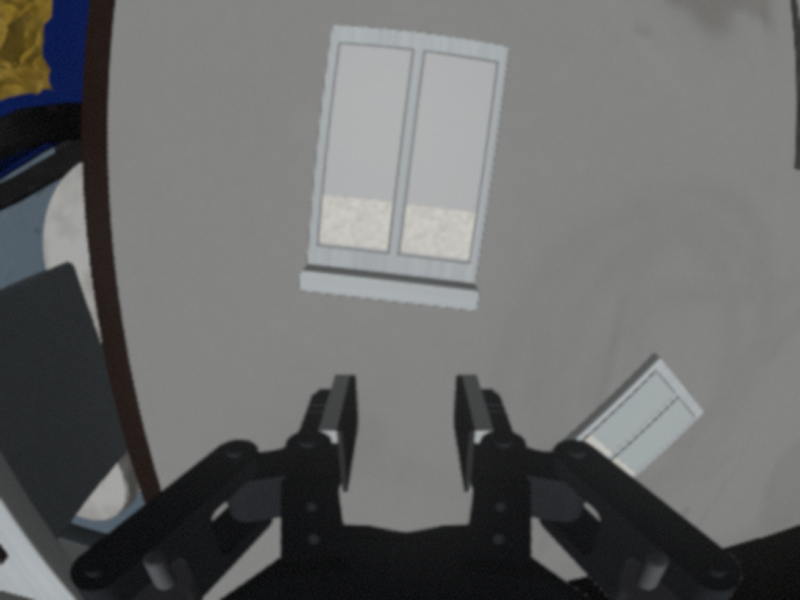

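The carrier is ahead, with lip corners at (301,290) and (478,308) and its front edge from (335,27) to (507,46). Fingertips are at (356,376) and (457,376), and the way down is clear.

```bash
python3 - <<'E'
from h import *
s=ctrl.get_state(); Rt=R.from_quat(s['tcp_rot']).as_matrix(); f=.64
for u,v,y in [(356,376,.017),(457,376,.017)]:
    o,d=ray('wrist',u*f,v*f,s); o=Rt.T@(o-s['eef_pos']); d=Rt.T@d
    t=(np.sign(d[1])*y-o[1])/d[1]; print((o+t*d).round(4))
for n,u,v,z in [('FL',335,27,.01),('FR',507,46,.01),('lipL',301,290,.022),('lipR',478,308,.022)]: print(n,lane(at('wrist',u*f,v*f,z,s)).round(4))
E
```

```text
[ 0.0066 -0.017   0.022 ]
[0.012  0.017  0.0115]
FL [-0.1218  0.0283]
FR [-0.1285 -0.0344]
lipL [-0.2185  0.0407]
lipR [-0.2254 -0.0238]
```

Emit:
apply_moves --pt "0 0 -0.025 0 0 0" --pt "0 0 -0.041 0 0 0" --pt "0 0 -0.041 0 0 0" --pt "0 0 -0.041 0 0 0"

```text
time: 8.6
eef_pos: [0.4943, 0.043, 0.0262]
tcp_rot: [0.78, 0.626, 0.0, 0.0]
contact_force: [-0.7, -1.0, 0.3]
opening: 0.401
finger_force: 0.0
```

Emit:
apply_moves --pt "0.0027 0.0122 0 0 0 0" --pt "0.0054 0.0244 0 0 0 0" --pt "0.0081 0.0366 0 0 0 0" --pt "0.0108 0.0488 0 0 0 0" --pt "0.0135 0.061 0 0 0 0" --pt "0.0162 0.0732 0 0 0 0" --pt "0.0189 0.0854 0 0 0 0" --pt "0.0216 0.0976 0 0 0 0" --pt "0.0243 0.11 0 0 0 0" --pt "0.0243 0.11 0 0 0 0"

```text
time: 9.85
eef_pos: [0.5134, 0.1321, 0.0258]
tcp_rot: [0.78, 0.626, 0.0, -0.0]
contact_force: [-0.5, 0.0, 0.1]
opening: 0.403
finger_force: 0.0
```

```bash
python3 - <<'E'
from h import *
s=ctrl.get_state(); im=ctrl.read_camera('wrist')[...,::-1].copy()
print(s['eef_pos'],s['contact_force'],lane(s['eef_pos']))
cv2.imwrite('pics/w5.png',cv2.resize(im,(800,600),interpolation=cv2.INTER_CUBIC))
E
```

```text
[0.51344672 0.13212516 0.02576525] [-0.47241792  0.03058868  0.13856015] [-0.16139252  0.00319734]
```

View pics/w5.png

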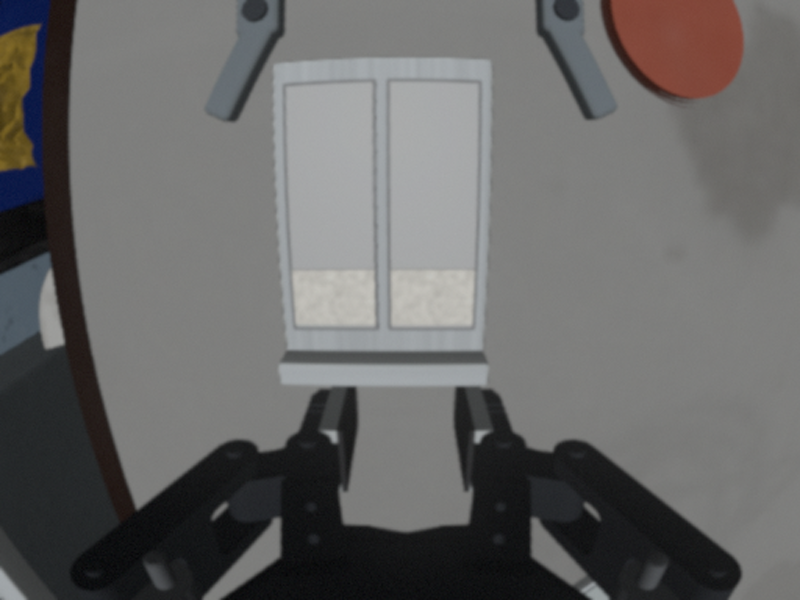

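The carrier is now square to the lane, with its front edge at row 62 between columns 275 and 491. Its middle (column 383) sits left of the mid-line between the wing tips (238 and 588), so I measure the offset.

```bash
python3 - <<'E'
from h import *
s=ctrl.get_state(); f=.64
for n,u,v,z in [('FL',275,65,.01),('FR',491,61,.01),('RL',289,348,.01),('RR',484,348,.01),('lipL',281,383,.0),('lipR',487,383,.0),('wLi',237,117,.011),('wRi',586,115,.011),('wLo',208,112,.011),('wRo',617,107,.011)]: print(n,lane(at('wrist',u*f,v*f,z,s)).round(4))
E
```

```text
FL [-0.0517  0.0419]
FR [-0.0516 -0.022 ]
RL [-0.142   0.0417]
RR [-0.1418 -0.0227]
lipL [-0.1606  0.049 ]
lipR [-0.1601 -0.0266]
wLi [-0.067   0.0537]
wRi [-0.066  -0.0516]
wLo [-0.0644  0.0634]
wRo [-0.0622 -0.0622]
```

Emit:
apply_moves --pt "-0.0032 -0.0146 0 0 0 0" --pt "-0.0032 -0.0146 0.02 0 0 0" --pt "-0.0032 -0.0146 0.0425 0 0 0" --pt "-0.0032 -0.0146 0.0425 0 0 0"

```text
time: 10.4
eef_pos: [0.513, 0.1194, 0.0629]
tcp_rot: [0.78, 0.626, 0.002, 0.002]
contact_force: [-0.1, -0.2, 0.3]
opening: 0.401
finger_force: 0.0
```

Emit:
apply_moves --pt "0 0 0 0 0 0" --pt "0.0055 0.043 0 0 0 0" --pt "0.011 0.0865 0 0 0 0" --pt "0.011 0.0865 0 0 0 0" --pt "0.011 0.0865 0 0 0 0" --pt "0.011 0.0865 0 0 0 0" --jaw 1.0

```text
time: 11.15
eef_pos: [0.5193, 0.1878, 0.0595]
tcp_rot: [0.78, 0.626, -0.0, -0.0]
contact_force: [0.8, -0.2, -0.6]
opening: 1.0
finger_force: 0.0
```

```bash
python3 - <<'E'
from h import *
s=ctrl.get_state(); print(s['time'],s['eef_pos'],s['contact_force'],lane(s['eef_pos']),s['opening'])
E
```

```text
11.15 [0.51931666 0.18778275 0.05954685] [ 0.79096897 -0.23959552 -0.61180297] [-0.10578375  0.00951304] 1.0004388649592622
```

Emit:
apply_moves --pt "0 0 -0.04 0 0 0" --pt "0 0 -0.061 0 0 0" --pt "0 0 -0.061 0 0 0" --pt "0.005 -0.0011 -0.061 0 0 0" --pt "0.01 -0.0022 -0.061 0 0 0" --pt "0.014 -0.0031 -0.061 0 0 0" --pt "0.018 -0.004 -0.061 0 0 0" --pt "0.022 -0.0049 -0.061 0 0 0" --pt "0.022 -0.0049 -0.061 0 0 0" --pt "0.022 -0.0049 -0.061 0 0 0" --pt "0.016 -0.0035 -0.061 0 0 0" --pt "0.016 -0.0035 -0.061 0 0 0" --pt "0.016 -0.0035 -0.03 0 0 0" --pt "0.016 -0.0035 0 0 0 0" --pt "0.016 -0.0035 0 0 0 0"

```text
time: 13.02
eef_pos: [0.5342, 0.1861, 0.0621]
tcp_rot: [0.78, 0.626, 0.002, 0.001]
contact_force: [-0.0, -0.7, -0.1]
opening: 0.999
finger_force: 0.0
```

```bash
python3 - <<'E'
from h import *
s=ctrl.get_state(); im=ctrl.read_camera('wrist')[...,::-1].copy()
print(s['eef_pos'],s['contact_force'],lane(s['eef_pos']))
cv2.imwrite('pics/w6.png',cv2.resize(im,(800,600),interpolation=cv2.INTER_CUBIC))
E
```

```text
[0.53421117 0.18611124 0.06206362] [-0.02425558 -0.69733148 -0.06379043] [-0.10419187 -0.00539018]
```

View pics/w6.png

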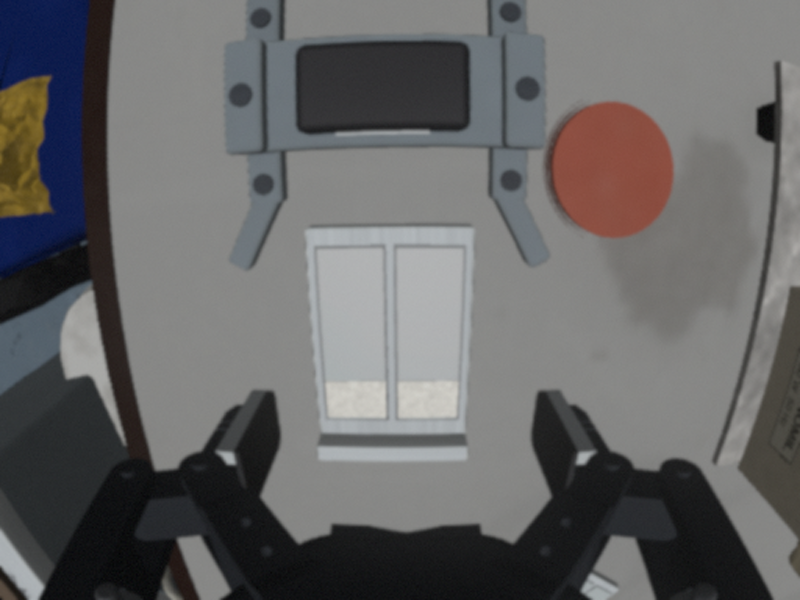

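The carrier (columns 307–473, middle 390) is now centred between the rails (286 and 490, middle 388) and square to the lane. I go back behind the lip and push it in.

Emit:
apply_moves --pt "-0.013 -0.045 0 0 0 0" --pt "-0.027 -0.091 0 0 0 0" --pt "-0.027 -0.091 0 0 0 0"

```text
time: 13.45
eef_pos: [0.509, 0.1114, 0.0581]
tcp_rot: [0.781, 0.625, -0.001, -0.001]
contact_force: [-0.4, -0.3, -0.9]
opening: 1.005
finger_force: 0.0
```

Emit:
apply_moves --pt "0 0 0 0 0 0" --pt "0 0 0 0 0 0" --pt "0 0 0 0 0 0" --pt "0 0 -0.025 0 0 0" --pt "0 0 -0.043 0 0 0" --pt "0 0 -0.043 0 0 0" --pt "0 0 -0.043 0 0 0" --jaw 0.4

```text
time: 14.32
eef_pos: [0.5111, 0.1131, 0.0258]
tcp_rot: [0.78, 0.626, 0.0, 0.0]
contact_force: [-0.3, -0.5, 0.4]
opening: 0.4
finger_force: 0.0
```

```bash
python3 - <<'E'
from h import *
s=ctrl.get_state(); print(s['time'],s['eef_pos'],s['contact_force'],lane(s['eef_pos']),s['opening'])
E
```

```text
14.325 [0.51114976 0.11309233 0.02576703] [-0.27370412 -0.52366987  0.44126521] [-0.18047135  0.00132038] 0.4004517463917641
```

Emit:
apply_moves --pt "0.0028 0.0125 0 0 0 0" --pt "0.0056 0.025 0 0 0 0" --pt "0.0084 0.038 0 0 0 0" --pt "0.0112 0.0505 0 0 0 0" --pt "0.014 0.063 0 0 0 0" --pt "0.0168 0.076 0 0 0 0" --pt "0.0196 0.0885 0 0 0 0" --pt "0.0224 0.101 0 0 0 0" --pt "0.025 0.113 0 0 0 0" --pt "0.027 0.122 0 0 0 0" --pt "0.0285 0.1287 0 0 0 0" --pt "0.0285 0.1287 0 0 0 0"

```text
time: 15.82
eef_pos: [0.5336, 0.2166, 0.0253]
tcp_rot: [0.78, 0.626, 0.0, -0.0]
contact_force: [-0.8, 0.1, 0.2]
opening: 0.402
finger_force: 0.0
```

```bash
python3 - <<'E'
from h import *
s=ctrl.get_state(); im=ctrl.read_camera('wrist')[...,::-1].copy()
print(s['eef_pos'],s['contact_force'],lane(s['eef_pos']))
cv2.imwrite('pics/w7.png',cv2.resize(im,(800,600),interpolation=cv2.INTER_CUBIC))
E
```

```text
[0.53362092 0.21659424 0.02533468] [-0.77730655  0.13641185  0.16929862] [-0.0745592  0.0017838]
```

View pics/w7.png

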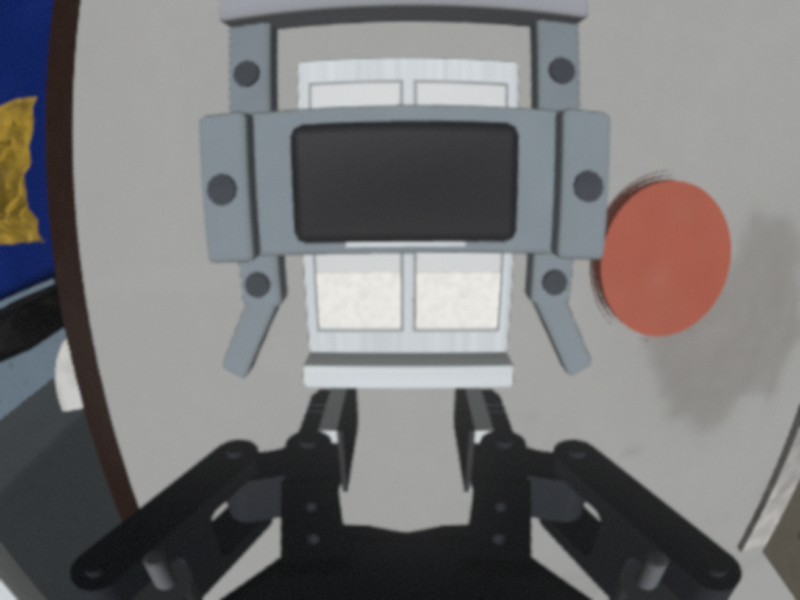

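The carrier is under the bar, centred and square: front edge at row 62, stop face at about row 22, roughly 13 mm to go.

Emit:
apply_moves --pt "0.0008 0.0036 0 0 0 0" --pt "0.0016 0.0072 0 0 0 0" --pt "0.0024 0.0108 0 0 0 0" --pt "0.0031 0.014 0 0 0 0" --pt "0.0036 0.016 0 0 0 0" --pt "0.0041 0.0182 0 0 0 0" --pt "0.0041 0.0182 0 0 0 0"

```text
time: 16.75
eef_pos: [0.5369, 0.2302, 0.0255]
tcp_rot: [0.78, 0.626, -0.0, 0.0]
contact_force: [0.4, -3.2, -1.0]
opening: 0.4
finger_force: 1.6
```

Emit:
apply_moves --pt "0.0003 0.0012 0 0 0 0" --pt "0.0006 0.0025 0 0 0 0" --pt "0.0006 0.0025 0 0 0 0"

```text
time: 17.12
eef_pos: [0.5371, 0.2303, 0.0255]
tcp_rot: [0.779, 0.627, -0.002, 0.001]
contact_force: [-1.3, -9.5, 2.1]
opening: 0.403
finger_force: 5.0
```

It is home: the TCP stopped and the force rose to about 9.5 N. Now I back off and check.

Emit:
apply_moves --pt "-0.002 -0.009 0 0 0 0" --pt "-0.007 -0.032 0 0 0 0" --pt "-0.012 -0.055 0 0 0 0" --pt "-0.012 -0.055 0.06 0 0 0" --pt "-0.012 -0.055 0.12 0 0 0" --pt "-0.012 -0.055 0.12 0 0 0"

```text
time: 17.88
eef_pos: [0.531, 0.1882, 0.1267]
tcp_rot: [0.78, 0.626, 0.005, 0.002]
contact_force: [-0.1, -0.6, 0.1]
opening: 0.396
finger_force: 0.0
```

```bash
python3 - <<'E'
from h import *
s=ctrl.get_state(); im=ctrl.read_camera('wrist')[...,::-1].copy()
print(s['time'],s['eef_pos'],s['contact_force'],lane(s['eef_pos']))
cv2.imwrite('pics/w8.png',cv2.resize(im,(800,600),interpolation=cv2.INTER_CUBIC))
E
```

```text
17.875 [0.53095983 0.18821015 0.12667031] [-0.0786167  -0.63668686  0.14483845] [-0.10284643 -0.00176163]
```

View pics/w8.png

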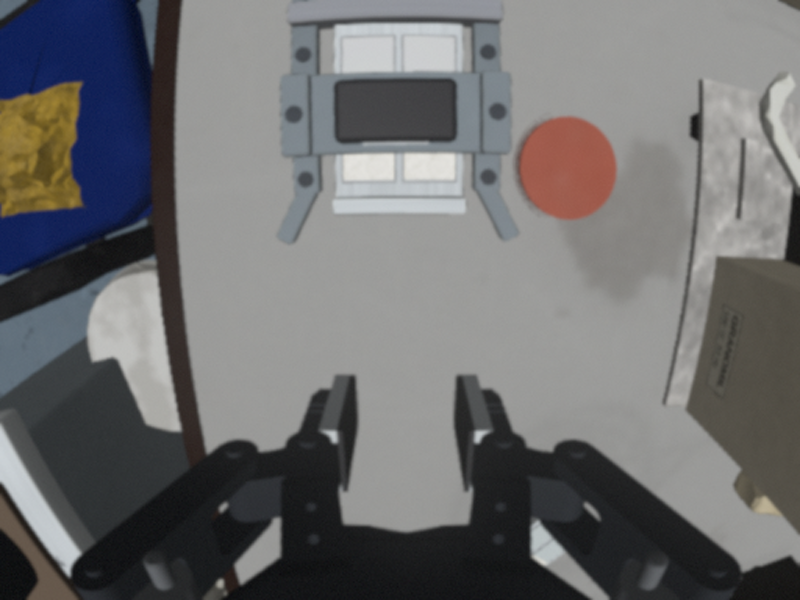

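The carrier's front edge meets the stop (row 24). It is centred between the rails (334–464 against 319–473), with its lip square at row 207, and the gripper is clear. I let the arm settle and hand in.

Emit:
apply_moves --pt "0 0 0 0 0 0" --pt "0 0 0 0 0 0" --pt "0 0 0 0 0 0" --pt "0 0 0 0 0 0"

```text
time: 18.42
eef_pos: [0.5275, 0.1885, 0.1208]
tcp_rot: [0.78, 0.626, -0.001, -0.0]
contact_force: [0.7, 0.9, -0.0]
opening: 0.399
finger_force: 0.0
```

```bash
python3 -c "
from plant import ctrl
print(ctrl.sign_off())"
```

```text
the job is handed in; nothing more can be done
None
```

I pushed the large carrier under the bridge until it met the stop, backed the gripper clear and handed the job in at 18.4 s; the last picture shows the carrier square and centred in the lane, but the sign-off gave no verdict.

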